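Vent a cream dispenser and take off its cap of unknown thread hand

TASK

Open the cream dispenser that stands at the front of the worktop for refilling: first squeeze its trigger fully home against the fixed grip to vent it and let it spring right back out, then unscrew the cap on the canister; the thread may be right- or left-handed, so find out which way it loosens. Lift the cap off and finish while still holding it in the gripper, still, at least 5 cm above where it sat and clear of the dispenser. Leave the same dispenser at the back and the other things on the worktop alone.

Things in the scene. Friction and masses are not known exactly. Their poses are not given: they have to be found in the camera images.
- dispenser_a: one of two identical fixed cream dispensers: one at the front (x under 0.55), a spare at the back. Steel base plate 100 (own x) x 220 (own y) x 12 mm, origin under its centre. At own y = +55 mm an aluminium canister of diameter 82, spout to -x, cap on top; at y = -60 mm the upright black fixed grip with the trigger on its -x side. The rest of it is below 50 mm.
- cap_a: dark steel screw cap of dispenser_a, loose, about 350 g: flange of diameter 58 x 9 mm; on it an upright bar grip 16 mm thick (cap's x) x 50 long (cap's y), its top 40 mm above the origin. Origin: centre of the flange's underside, on the neck's rim when screwed on; then its axes are parallel to the dispenser's. A stem with lugs hangs 19 mm below the flange.
- neck_a (a point): centre of the neck's rim of dispenser_a (outer diameter 52), 115 mm above the worktop. Coarse thread: loosened by 1.22 rad (free from about 1.1; second stop near 1.36) the cap has risen 3 mm and lifts straight off. Right-handed (loosens anticlockwise from above) or left-handed (clockwise); this cannot be seen and varies. The wrong way it meets a hard stop within 0.2 rad.
- trigger_a (a joint): steel trigger plate of dispenser_a, 8 thick, 20 wide, top at 145 mm, hinged 54 mm above the worktop: 0 sprung out, 0.17 rad squeezed fully home (then upright, parallel to the grip). About 8 N at the squeeze point moves it fully; it springs back. Outer faces of grip and trigger there: 45 mm apart when out, 31 mm squeezed.
- squeeze_a (a point): squeeze point of dispenser_a: midway between the outer faces of the fixed grip bar (14 mm in x, 26 in y, top at 150 mm) and the fully squeezed trigger, at own (6.5, -60) mm, 135 mm above the worktop. Grip and trigger are squeezed together along x. Axes are the dispenser's.
- dispenser_b: one of two identical fixed cream dispensers: one at the front (x under 0.55), a spare at the back. Steel base plate 100 (own x) x 220 (own y) x 12 mm, origin under its centre. At own y = +55 mm an aluminium canister of diameter 82, spout to -x, cap on top; at y = -60 mm the upright black fixed grip with the trigger on its -x side. The rest of it is below 50 mm.
- cap_b: dark steel screw cap of dispenser_b, loose, about 350 g: flange of diameter 58 x 9 mm; on it an upright bar grip 16 mm thick (cap's x) x 50 long (cap's y), its top 40 mm above the origin. Origin: centre of the flange's underside, on the neck's rim when screwed on; then its axes are parallel to the dispenser's. A stem with lugs hangs 19 mm below the flange.
- neck_b (a point): centre of the neck's rim of dispenser_b (outer diameter 52), 115 mm above the worktop. Coarse thread: loosened by 1.22 rad (free from about 1.1; second stop near 1.36) the cap has risen 3 mm and lifts straight off. Right-handed (loosens anticlockwise from above) or left-handed (clockwise); this cannot be seen and varies. The wrong way it meets a hard stop within 0.2 rad.
- trigger_b (a joint): steel trigger plate of dispenser_b, 8 thick, 20 wide, top at 145 mm, hinged 54 mm above the worktop: 0 sprung out, 0.17 rad squeezed fully home (then upright, parallel to the grip). About 8 N at the squeeze point moves it fully; it springs back. Outer faces of grip and trigger there: 45 mm apart when out, 31 mm squeezed.
- squeeze_b (a point): squeeze point of dispenser_b: midway between the outer faces of the fixed grip bar (14 mm in x, 26 in y, top at 150 mm) and the fully squeezed trigger, at own (6.5, -60) mm, 135 mm above the worktop. Grip and trigger are squeezed together along x. Axes are the dispenser's.
- shaker_1: small china shaker, 43 x 64 mm, at the right; a bystander to leave where it stands; origin under its centre
- shaker_2: small china shaker, 43 x 64 mm, at the right; a bystander to leave where it stands; origin under its centre
- slim_remote: slim remote control, 86 x 40 x 8 mm, lying at the right; a bystander to leave where it stands; origin under its centre
- spoon_1: teaspoon, 135 mm long, lying at the left; a bystander to leave where it stands; origin under its centre
Things that resemble listed ones, but are neither listed nor needed, are in the scene too. Leave any green or pink look-alike of the cap_b alone.

How it is judged (in metres and radians):
On the way, in this order (a step that is already met when the one before it is completed fails the run):
1. the front dispenser's trigger is squeezed fully home (((world x of dispenser_a below 0.55 m and value of joint trigger_a above 0.14 rad) or (world x of dispenser_b below 0.55 m and value of joint trigger_b above 0.14 rad))), for 0.2 s.
2. the trigger has sprung back out (((world x of dispenser_a below 0.55 m and value of joint trigger_a below 0.03 rad) or (world x of dispenser_b below 0.55 m and value of joint trigger_b below 0.03 rad))), for 0.2 s.
3. the cap has been turned along its thread, still in the neck (((world x of dispenser_a below 0.55 m and angle between the x axis of cap_a and the x axis of dispenser_a, either way round above 0.75 rad and z of cap_a in the frame of dispenser_a below 0.126 m) or (world x of dispenser_b below 0.55 m and angle between the x axis of cap_b and the x axis of dispenser_b, either way round above 0.75 rad and z of cap_b in the frame of dispenser_b below 0.126 m))), for 0.05 s.
At the end, for the whole second after the job is handed in: The front dispenser's cap is held by the fingers (contact over 1 N), its flange at least 45 mm above the neck's rim, slower than 30 mm/s and not touching the dispenser; the trigger is out (under 0.03 rad) (((world x of dispenser_a below 0.55 m and z of cap_a in the frame of dispenser_a above 0.16 m and contact force between cap_a and the fingers above 1 N and contact force between cap_a and dispenser_a below 0.2 N and linear speed of cap_a below 0.03 m/s and value of joint trigger_a below 0.03 rad) or (world x of dispenser_b below 0.55 m and z of cap_b in the frame of dispenser_b above 0.16 m and contact force between cap_b and the fingers above 1 N and contact force between cap_b and dispenser_b below 0.2 N and linear speed of cap_b below 0.03 m/s and value of joint trigger_b below 0.03 rad))); the arm keeps its last pose, push and grip.
It fails at once if the dispenser at the back was handled (its cap moved over 20 mm or its trigger squeezed) ((world x of dispenser_a below 0.55 m and (distance of cap_b from where it was at the start of the episode above 0.02 m or value of joint trigger_b above 0.06 rad)) or (world x of dispenser_b below 0.55 m and (distance of cap_a from where it was at the start of the episode above 0.02 m or value of joint trigger_a above 0.06 rad))).
It fails at once if a bystander was moved by more than 30 mm (distance of any of shaker_1, shaker_2, slim_remote, spoon_1 from where it was at the start of the episode above 0.03 m).
It also fails if it takes over 48 s, if anything falls off the work surface, if the arm or the gripper's body presses on something with over 40 N, if the wrist force passes 120 N, or if a joint passes its speed limit or range.

ROBOT

A 6-joint arm with a two-finger parallel gripper is mounted at the origin on a cart in front of the work surface, level with it; the furniture and walls round the work are solid. World frame = base frame: x ahead of the robot, y to its left, z up, the work surface at z = 0. Lengths are in mm, angles in rad, forces in N, time in s.
With the tool pointing down it reaches from about 275 to 750 mm from the base axis. Payload 10.2 kg.
Tool frame: the origin (TCP) lies where the fingers leave the gripper's body, on its centre line; the fingertips stand 73 mm ahead of it and the grasp point (between the pads) lies 54 mm ahead of it; z points along the fingers, y is the line along which they close (so a half turn about z gives the same grasp; the last joint's range is limited). The gripper opens to 85 mm and grips with 20 to 120 N. Pads are 22 mm wide; open, the fingers measure 114 mm over their backs; the gripper's body (76 mm by 85 mm) begins 54 mm behind the grasp point. The pads swing forward as they close: fully open they stand 13 mm farther back than shut.
Start: joints at [1.006, 0.313, 1.498, -0, 1.331, -0.223], TCP at [175.984, 494.632, 303.894] pointing down, gripper open.
Joint ranges: [-2.94, 2.94], [-0.97, 2.17], [0.19, 2.56], [-1.23, 4.37], [0.02, 3.11], [-2.88, 2.88]. Speed limits (rad/s): [2.39, 2.39, 3.01, 3.14, 3.14, 3.14].

INTERFACE

Orientations are given as a unit quaternion [w, x, y, z].
In Python, from rig import ctrl gives the robot as it stands.
- The arm moves only by the shell command python3 -m creep 'ROWS' [OPENING] [FORCE]. ROWS is JSON, a list that holds one entry, the list of rows, each a list of 6 numbers: the shift along the world's x, y, z in units of 25 mm (1.0 is 25 mm), then the turn, a rotation vector about the world's x, y, z in units of 5 degrees (1.0 is 5 degrees). In form: [[[x, y, z, ax, ay, az], ...]]. A call has 1 to 20 rows; each row is the pose to reach, as a shift and turn from the pose commanded when the call began; what a row does not reach only later rows make up. A row lasts 1/12 s, in which the tool goes at most 41.7 mm and 7.16 degrees, less where a joint would pass 70% of its speed; a pose out of reach is approached as far as the arm can. A call with a gripper value outside its range is refused whole. OPENING is the finger opening in mm, from 0 to 85.4, set as the call begins (- or left out, the last holds). The fingers move at their own pace and stop on an object; FORCE is the grip in N (left out, the last holds). Time passes only in rows, so rows that repeat a pose let the fingers close. It gives the time, the measured TCP pose, the force, the opening and the grip force at its end, in the units of the state.
- ctrl.sense(): the state, without advancing time (a new reading comes with each control period).
- ctrl.capture(name): name is "scene" or "top" or "wrist"; returns a dict with "image" (420x560x3 uint8, red, green, blue), "fx", "fy", "cx", "cy" (pixels), "R" (3x3) and "t" (3): a world point X has camera coordinates R X + t. Camera axes: x right, y down, z forward; pixel columns grow to the right and rows downward; lengths in mm; the calibration is good to about 2 mm. The wrist camera is an equidistant fisheye: a pixel r from the principal point sees the ray r / f radians off the axis. A picture is of the moment at which its call begins. There is no depth.
- ctrl.finish_job(): hands the job in; it is judged then, once.
The state is a dict: "time_s": time; "joints": joint angles; "dq": joint speeds; "tau": joint torques, N m; "eef_pos": TCP position; "ee_rot": TCP orientation; "force": force on the tool from outside, world axes, zero at the start; "wrist_torque": the same for the moment, N m; "grip_width": opening from 0.0 (shut) to 1.0 (fully open); "grip_force": force on a finger pad.
Only numpy, scipy, OpenCV 4.12 (cv2) and the standard library are available. Lean on these libraries where they do the work, as an engineer would, in place of code of your own. Each camera call takes 0.05 s, during which the arm holds its last target. There are 200 camera calls.

## Working session

There is one attempt and no reset: what is moved stays moved. The work goes in short steps, Python scripts to look and compute and a shell command to move; the robot and the scene stay as the last step left them, time stands still between calls to the robot, and variables do not carry over. Pictures are saved under pics/ and viewed, at most 10 in all, crops included, and the job is handed in when it is done.

```bash
mkdir -p pics; python3 - <<'E'
from rig import ctrl
import cv2,pickle,numpy as np
for n in("scene","top"):
    c=ctrl.capture(n);pickle.dump(c,open(f"pics/{n}.pkl","wb"))
    cv2.imwrite(f"pics/{n}.png",cv2.cvtColor(c["image"],cv2.COLOR_RGB2BGR))
    print(n,c["fx"],c["cx"],c["cy"],np.round(c["R"],3).tolist(),np.round(c["t"],1))
print(ctrl.sense())
E
```

```text
scene 396.3271872503604 281.682852207894 206.9492805452686 [[0.71, -0.704, 0.014], [-0.409, -0.427, -0.807], [0.574, 0.567, -0.591]] [-397.6  279.3  980.2]
top 471.50737472347095 281.08273719152146 200.6060121388948 [[-0.021, -1.0, -0.012], [-0.988, 0.022, -0.151], [0.151, 0.009, -0.988]] [ -35.8  552.8 1442.9]
{'time_s': 0.1, 'joints': array([ 1.00561633e+00,  3.13393315e-01,  1.49834195e+00,  1.09544456e-05,
        1.33098224e+00, -2.23411111e-01]), 'dq': array([ 0.0007538 ,  0.00065914, -0.0014695 ,  0.0006683 ,  0.00036306,
        0.00150808]), 'tau': array([ 1.91656298e-03, -4.12902153e+01, -2.60144019e+01, -1.72102232e-04,
        3.07476999e-03,  4.38799546e-06]), 'eef_pos': array([175.89517444, 494.51075299, 303.39984038]), 'ee_rot': array([-2.20971205e-04,  1.70055232e-01,  9.85434372e-01, -5.17224229e-04]), 'force': array([0.64701542, 0.08408401, 0.38144805]), 'wrist_torque': array([ 0.03745362, -0.03009458, -0.00737407]), 'grip_force': 0.0, 'grip_width': 1.0018916980111692}
```

View pics/scene.png

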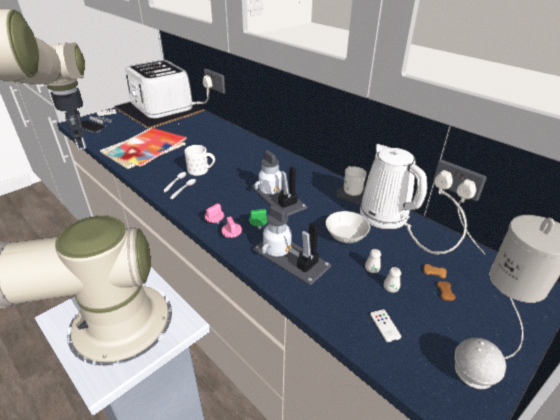

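View pics/top.png

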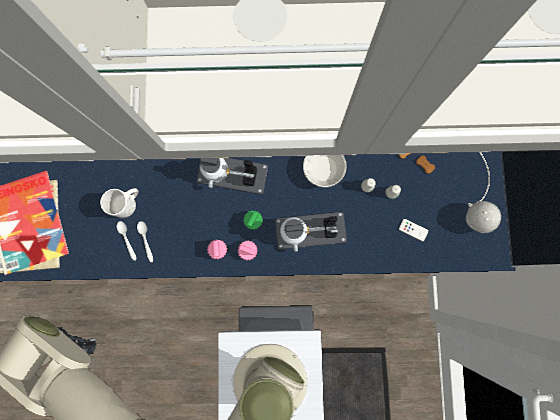

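The top view shows the front dispenser at about (311,231), with its canister at (293,231) and grip at (333,230). The spare sits at (232,174). The green cap (253,219) and pink caps (217,249), (248,250) are look-alikes. The front one fits because its x is under 0.55; I'll enlarge it to confirm.

```bash
python3 - <<'E'
import cv2
a=cv2.imread("pics/top.png")[205:260,265:355]; b=cv2.imread("pics/scene.png")[195:285,250:340]
a=cv2.resize(a,None,fx=8,fy=8,interpolation=cv2.INTER_CUBIC)[:300*2-150]
b=cv2.resize(b,None,fx=6,fy=6,interpolation=cv2.INTER_CUBIC)
cv2.imwrite("pics/ca.png",a);cv2.imwrite("pics/cb.png",b)
E
```

```text
(no output)
```

View pics/ca.png

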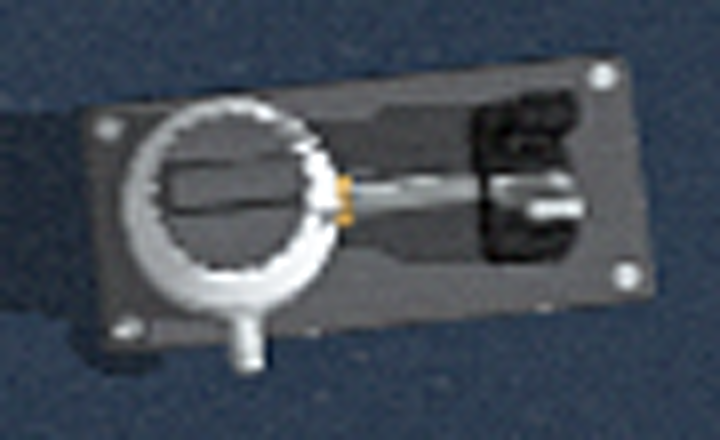

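View pics/cb.png

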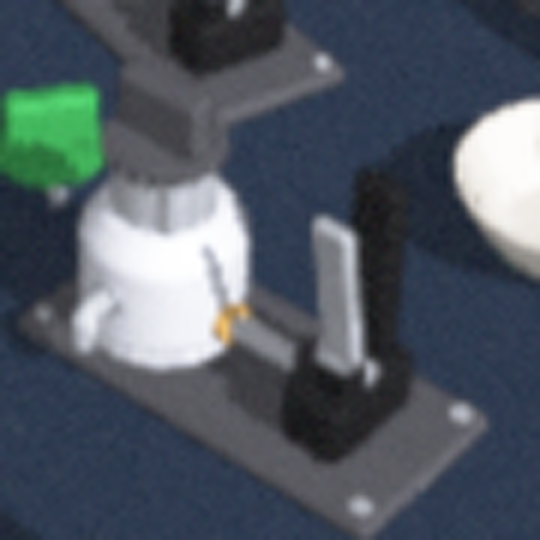

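The crops show the front dispenser with its dark steel bar-grip cap at top (293,228), the black grip and silver trigger at top (334,230), and scene bar top at about (278,209). It is the only dark cap at x<0.55. Next I compute positions.

```bash
cat > h.py <<'E'
import pickle,numpy as np,cv2
C={n:pickle.load(open(f"pics/{n}.pkl","rb")) for n in("scene","top")}
def ray(c,p):
    R=np.array(c["R"]);t=np.array(c["t"]);d=np.array([(p[0]-c["cx"])/c["fx"],(p[1]-c["cy"])/c["fy"],1.])
    return -R.T@t,R.T@d
def atz(c,p,z):
    o,d=ray(c,p);return o+d*(z-o[2])/d[2]
def tri(p1,p2):
    (o1,d1),(o2,d2)=ray(C["top"],p1),ray(C["scene"],p2)
    s=np.linalg.lstsq(np.c_[d1,-d2],o2-o1,rcond=None)[0]
    a,b=o1+s[0]*d1,o2+s[1]*d2;return (a+b)/2,np.linalg.norm(a-b)
E
python3 - <<'E'
from h import *
T=lambda u,v:(265+u/8,205+v/8); S=lambda u,v:(250+u/6,195+v/6)
P=[atz(C["top"],T(*p),12) for p in((85,112),(628,55),(655,297),(110,350))]
print(np.round(P,1),np.mean(P,0))
print("yaw",[np.degrees(np.arctan2(*( -(b-a)[:2]*[-1,1]))) for a,b in((P[1],P[0]),(P[2],P[3]))], [np.linalg.norm(P[i]-P[i-1]) for i in range(4)])
B=[atz(C["top"],T(*p),155) for p in((162,163),(300,155),(305,202),(168,215))];print("bar",np.round(B,1),np.mean(B,0))
print("bar tri",tri(T(234,184),S(168,90)))
print("trig tri",tri(T(555,208),S(335,222)), atz(C["top"],T(555,208),145))
E
```

```text
[[ 497.4  -28.7   12. ]
 [ 515.5 -246.    12. ]
 [ 418.9 -252.8   12. ]
 [ 402.5  -36.8   12. ]] [ 458.57323001 -141.0875736    12.        ]
yaw [np.float64(-175.2291669633344), np.float64(-175.68015720514222)] [np.float64(95.18155661542795), np.float64(218.09077877359837), np.float64(96.89512369223482), np.float64(216.6008825442058)]
bar [[ 462.1  -59.1  155. ]
 [ 463.9 -108.9  155. ]
 [ 446.9 -110.2  155. ]
 [ 443.3  -60.9  155. ]] [454.03804169 -84.7723463  155.        ]
bar tri (array([455.53525357, -85.95008589, 150.24707395]), np.float64(3.0493557793862904))
trig tri (array([ 444.42386373, -201.62786416,  146.62343239]), np.float64(2.5122657623896556)) [ 443.64671367 -200.918756    145.        ]
```

```bash
python3 -m creep '[[[0.5,-1.2,0,0,0,-0.6],[1.2,-2.8,0,0,0,-1.4],[11.76,-27.8,-0.5,0,0,-13.16],[11.76,-27.8,-0.5,0,0,-13.16],[11.76,-27.8,-0.5,0,0,-13.16],[11.76,-27.8,-0.5,0,0,-13.16],[11.76,-27.8,-0.5,0,0,-13.16],[11.76,-27.8,-0.5,0,0,-13.16],[11.76,-27.8,-0.5,0,0,-13.16],[11.76,-27.8,-0.5,0,0,-13.16],[11.76,-27.8,-0.5,0,0,-13.16],[11.76,-27.8,-0.5,0,0,-13.16],[11.76,-27.8,-0.5,0,0,-13.16],[11.76,-27.8,-0.5,0,0,-13.16],[11.76,-27.8,-0.5,0,0,-13.16],[11.76,-27.8,-0.5,0,0,-13.16],[11.76,-27.8,-0.5,0,0,-13.16],[11.76,-27.8,-0.5,0,0,-13.16],[11.76,-27.8,-0.5,0,0,-13.16],[11.76,-27.8,-0.5,0,0,-13.16]]]' 85; python3 -m creep '[[[0,0,0,0,0,0],[0,0,0,0,0,0],[0,0,0,0,0,0]]]'
python3 - <<'E'
from rig import ctrl
import cv2,pickle,numpy as np
n="wrist";c=ctrl.capture(n);pickle.dump(c,open(f"pics/{n}.pkl","wb"))
cv2.imwrite(f"pics/{n}.png",cv2.cvtColor(c["image"],cv2.COLOR_RGB2BGR))
s=ctrl.sense();print(s["eef_pos"],s["ee_rot"],s["joints"],c["fx"],c["cx"],c["cy"])
E
```

```text
time_s: 1.77
eef_pos: [470.4, -203.1, 290.3]
ee_rot: [-0.001, 0.679, 0.734, -0.0]
force: [0.9, 0.1, -0.7]
grip_width: 0.995
grip_force: 0.0
time_s: 2.02
eef_pos: [469.7, -199.2, 291.6]
ee_rot: [-0.0, 0.678, 0.735, 0.0]
force: [0.2, 0.1, 0.1]
grip_width: 0.994
grip_force: 0.0
[ 469.79645346 -199.24283304  291.71505838] [1.36395985e-04 6.77558008e-01 7.35469323e-01 4.16261397e-05] [-6.31056579e-01  2.90257785e-01  1.56078984e+00  5.39641839e-05
  1.29026457e+00 -7.12993386e-01] 325.19226210127806 275.23384499174534 210.8937426576949
```

View pics/wrist.png

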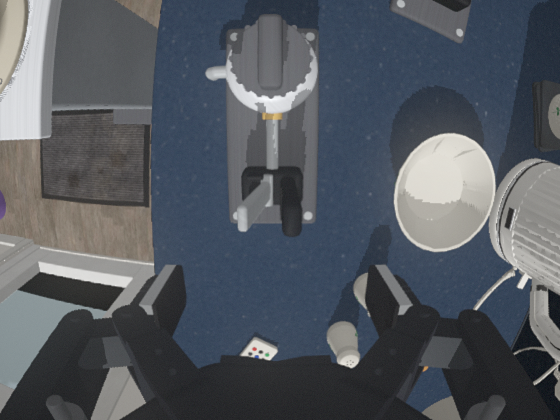

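The wrist view shows the trigger top at about (243,222), the grip top at about (291,224), and the cap bar from (259,17) to (282,85). I'll cross-check these by ray.

```bash
python3 - <<'E'
from h import *
c=pickle.load(open("pics/wrist.pkl","rb"));R=np.array(c["R"]);t=np.array(c["t"])
print("cam",-R.T@t)
def wr(p):
    u=np.array([p[0]-c["cx"],p[1]-c["cy"]]);r=np.linalg.norm(u);th=r/c["fx"]
    return -R.T@t,R.T@np.r_[u/r*np.sin(th),np.cos(th)]
def wz(p,z):
    o,d=wr(p);return np.round(o+d*(z-o[2])/d[2],1)
def tri2(p,q):
    (o1,d1),(o2,d2)=ray(C["top"],p),wr(q)
    s=np.linalg.lstsq(np.c_[d1,-d2],o2-o1,rcond=None)[0]
    a,b=o1+s[0]*d1,o2+s[1]*d2;return np.round((a+b)/2,1),np.linalg.norm(a-b)
print("trig",wz((243,222),145),"grip",wz((291,224),150))
print("plate",[wz(p,12) for p in((228,30),(320,30),(317,222),(230,222))])
print("bar",[wz(p,155) for p in((259,17),(282,17),(259,60),(282,60))])
T=lambda u,v:(265+u/8,205+v/8)
print(tri2(T(555,208),(243,222)), tri2(T(234,184),(270,40)))
cv2.imwrite("pics/w2.png",cv2.resize(cv2.cvtColor(c["image"],cv2.COLOR_RGB2BGR)[0:250,195:345],None,fx=2.4*1.6*.62,fy=2.4*1.6*.62,interpolation=cv2.INTER_CUBIC))
E
```

```text
cam [ 463.28971953 -124.17734683  362.78986627]
trig [ 446.5 -199.7  145. ] grip [ 480.2 -196.7  150. ]
plate [array([405.2, -32.6,  12. ]), array([503.1, -24.8,  12. ]), array([ 520.7, -238.9,   12. ]), array([ 421.4, -247.1,   12. ])]
bar [array([447.8, -60.1, 155. ]), array([462.3, -59. , 155. ]), array([450.3, -89.1, 155. ]), array([464.6, -88. , 155. ])]
(array([ 445.1, -202.3,  135.9]), np.float64(1.7242631414992695)) (array([454.2, -83. , 181.4]), np.float64(6.140603867043058))
```

View pics/w2.png

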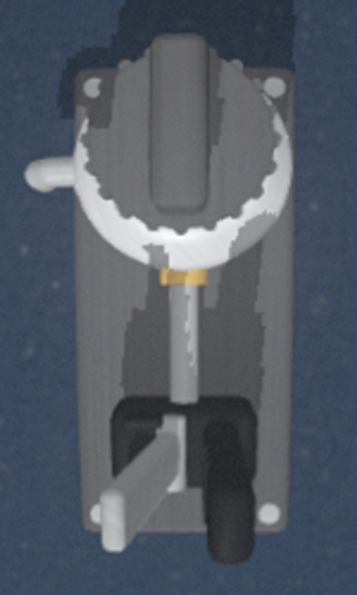

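```bash
python3 -m creep '[[[0.07,0,-1,0,0,0],[0.07,0,-2.2,0,0,0],[0.07,0,-3.3,0,0,0],[0.07,0,-4.1,0,0,0],[0.07,0,-4.1,0,0,0],[0.07,0,-4.1,0,0,0],[0.07,0,-4.1,0,0,0]]]'; python3 -m creep '[[[0,0,0,0,0,0],[0,0,0,0,0,0],[0,0,0,0,0,0],[0,0,0,0,0,0],[0,0,0,0,0,0],[0,0,0,0,0,0],[0,0,0,0,0,0],[0,0,0,0,0,0]]]' 36 30;  python3 -m creep '[[[0,0,0,0,0,0],[0,0,0,0,0,0],[0,0,0,0,0,0],[0,0,0,0,0,0],[0,0,0,0,0,0],[0,0,0,0,0,0],[0,0,0,0,0,0],[0,0,0,0,0,0]]]' 24 30
```

```text
time_s: 2.65
eef_pos: [472.2, -200.3, 190.5]
ee_rot: [0.001, 0.678, 0.735, 0.0]
force: [-0.3, -0.3, 0.9]
grip_width: 0.997
grip_force: 0.0
time_s: 3.32
eef_pos: [471.2, -200.5, 189.4]
ee_rot: [-0.0, 0.678, 0.735, -0.001]
force: [-6.1, -0.8, 5.1]
grip_width: 0.423
grip_force: 3.2
time_s: 3.98
eef_pos: [472.9, -200.3, 189.9]
ee_rot: [0.002, 0.678, 0.735, 0.001]
force: [9.0, 1.8, 2.5]
grip_width: 0.35
grip_force: 33.0
```

```bash
python3 -m creep '[[[0.05,0,0,0,0,0],[0.05,0,0,0,0,0],[0.05,0,0,0,0,0],[0.05,0,0,0,0,0],[0.05,0,0,0,0,0],[0.05,0,0,0,0,0]]]'; python3 -m creep '[[[0,0,0,0,0,0],[0,0,0,0,0,0],[0,0,0,0,0,0],[0,0,0,0,0,0],[0,0,0,0,0,0],[0,0,0,0,0,0],[0,0,0,0,0,0],[0,0,0,0,0,0],[0,0,0,0,0,0],[0,0,0,0,0,0],[0,0,0,0,0,0],[0,0,0,0,0,0]]]' 85;  python3 -m creep '[[[0,0,1.5,0,0,0],[0,0,3,0,0,0],[0,0,3,0,0,0],[0,0,3,0,0,0],[0,0,3,0,0,0]]]'
python3 - <<'E'
from rig import ctrl
import cv2,pickle,numpy as np
n="scene";c=ctrl.capture(n)
cv2.imwrite("pics/s2.png",cv2.resize(cv2.cvtColor(c["image"],cv2.COLOR_RGB2BGR)[170:290,240:360],None,fx=4,fy=4,interpolation=cv2.INTER_CUBIC))
E
```

```text
time_s: 4.48
eef_pos: [473.2, -200.3, 189.9]
ee_rot: [0.0, 0.678, 0.735, 0.0]
force: [-0.6, 2.1, 8.0]
grip_width: 0.349
grip_force: 31.0
time_s: 5.48
eef_pos: [473.0, -200.4, 188.9]
ee_rot: [0.0, 0.678, 0.735, 0.0]
force: [-0.3, -0.2, 0.2]
grip_width: 0.995
grip_force: 0.0
time_s: 5.9
eef_pos: [472.7, -200.2, 263.2]
ee_rot: [-0.0, 0.678, 0.735, -0.0]
force: [0.3, 0.2, -0.8]
grip_width: 0.996
grip_force: 0.0
```

View pics/s2.png

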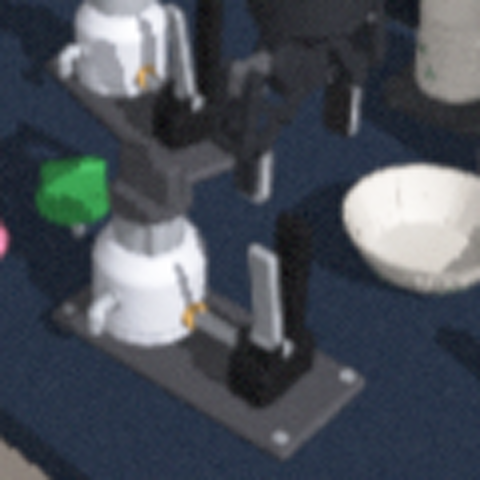

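The trigger at (262,295) has sprung back out, with the cap bar at (155,170). Now I go over the cap.

```bash
python3 -m creep '[[[-0.2,1.3,0,0,0,0],[-0.4,2.9,0,0,0,0],[-0.62,4.57,0,0,0,0],[-0.62,4.57,0,0,0,0],[-0.62,4.57,-1,0,0,0],[-0.62,4.57,-1.9,0,0,0],[-0.62,4.57,-2.56,0,0,0],[-0.62,4.57,-2.56,0,0,0],[-0.62,4.57,-2.56,0,0,0]]]'; python3 -m creep '[[[0,0,0,0,0,0],[0,0,0,0,0,0],[0,0,0,0,0,0],[0,0,0,0,0,0],[0,0,0,0,0,0],[0,0,0,0,0,0],[0,0,0,0,0,0],[0,0,0,0,0,0]]]' 25 60;  python3 -m creep '[[[0,0,0,0,0,0],[0,0,0,0,0,0],[0,0,0,0,0,0],[0,0,0,0,0,0],[0,0,0,0,0,0],[0,0,0,0,0,0]]]' 8 60
```

```text
time_s: 6.7
eef_pos: [457.1, -86.0, 199.1]
ee_rot: [-0.001, 0.678, 0.735, -0.0]
force: [0.7, -0.1, -0.2]
grip_width: 0.996
grip_force: 0.0
time_s: 7.37
eef_pos: [457.5, -86.1, 199.9]
ee_rot: [0.0, 0.678, 0.735, -0.0]
force: [0.3, -0.5, -0.2]
grip_width: 0.293
grip_force: 0.0
time_s: 7.87
eef_pos: [457.5, -86.2, 200.1]
ee_rot: [0.0, 0.678, 0.735, -0.0]
force: [-1.9, 0.1, 3.9]
grip_width: 0.18
grip_force: 59.4
```

```bash
cat > w.py <<'E'
from rig import ctrl
import numpy as np
s=ctrl.sense();q=s["ee_rot"];y=2*np.arctan2(q[2],q[1])*180/np.pi
print("M",np.round(s["wrist_torque"],2),"F",np.round(s["force"],1),"yaw",round(y,2),s["eef_pos"].round(1),"w",round(s["grip_width"],3),"q6",s["joints"][5].round(2))
E
python3 w.py; python3 -m creep '[[[0,0,0,0,0,0.4],[0,0,0,0,0,0.8],[0,0,0,0,0,1.2],[0,0,0,0,0,1.2]]]' - 80 >/dev/null; python3 w.py;  python3 -m creep '[[[0,0,0,0,0,0.4],[0,0,0,0,0,0.8],[0,0,0,0,0,0.8]]]'>/dev/null; python3 w.py
```

```text
M [0.02 0.22 0.04] F [-1.9  0.1  3.9] yaw 94.62 [457.5 -86.2 200.1] w 0.18 q6 -0.52
M [ 0.21 -0.07 -0.42] F [1.2 1.9 5.4] yaw 100.62 [457.8 -86.1 200.1] w 0.169 q6 -0.62
M [ 0.28 -0.1  -2.15] F [0.9 0.9 5.8] yaw 104.38 [457.8 -86.1 200.2] w 0.172 q6 -0.69
```

The torque climbs sharply at about 0.17 rad, which looks like the wrong-way stop. I'll try clockwise.

```bash
python3 -m creep '[[[0,0,0,0,0,-0.6],[0,0,0,0,0,-1.3],[0,0,0,0,0,-2],[0,0,0,0,0,-2],[0,0,0,0,0,-2]]]' >/dev/null; python3 w.py;  python3 -m creep '[[[0,0,0,0,0,-0.8],[0,0,0,0,0,-1.6],[0,0,0,0,0,-2.4],[0,0,0,0,0,-2.4]]]'>/dev/null; python3 w.py;  python3 -m creep '[[[0,0,0.01,0,0,-0.8],[0,0,0.02,0,0,-1.6],[0,0,0.03,0,0,-2.4],[0,0,0.03,0,0,-2.4]]]'>/dev/null; python3 w.py
```

```text
M [ 0.11 -0.02 -0.04] F [-0.5  0.5  5. ] yaw 94.57 [457.7 -86.2 200.1] w 0.167 q6 -0.52
M [ 0.2   0.26 -0.02] F [-1.5  0.9  6.3] yaw 82.4 [457.5 -86.1 200.1] w 0.174 q6 -0.31
M [0.05 0.38 0.  ] F [-1.5  0.   4.6] yaw 70.47 [457.4 -86.1 200.7] w 0.171 q6 -0.1
```

```bash
python3 -m creep '[[[0,0,0.01,0,0,-1],[0,0,0.02,0,0,-2],[0,0,0.03,0,0,-3],[0,0,0.04,0,0,-4],[0,0,0.05,0,0,-5],[0,0,0.05,0,0,-5]]]' >/dev/null; python3 w.py;  python3 -m creep '[[[0,0,0.01,0,0,-0.8],[0,0,0.02,0,0,-1.6],[0,0,0.03,0,0,-2.4],[0,0,0.03,0,0,-3.2],[0,0,0.04,0,0,-4.2],[0,0,0.04,0,0,-4.2],[0,0,0.04,0,0,-4.2]]]'>/dev/null; python3 w.py
python3 -m creep '[[[0,0,0.1,0,0,0],[0,0,0.2,0,0,0],[0,0,0.3,0,0,0],[0,0,0.3,0,0,0]]]'>/dev/null; python3 w.py
```

```text
M [ 0.18  0.97 -0.11] F [-6.1  0.9  6.3] yaw 45.49 [456.9 -85.9 201.7] w 0.173 q6 0.34
M [ 0.98  1.57 -0.12] F [-7.5  6.  10.8] yaw 24.73 [456.3 -85.2 202.6] w 0.176 q6 0.7
M [0.21 1.56 0.02] F [-7.3  1.3 -1.7] yaw 24.68 [456.5 -85.8 209.9] w 0.173 q6 0.7
```

```bash
python3 -m creep '[[[-0.03,0,0.3,0,0,0],[-0.03,0,0.7,0,0,0],[-0.03,0,1.2,0,0,0],[-0.03,0,1.8,0,0,0],[-0.03,0,2.4,0,0,0],[-0.03,0,2.9,0,0,0],[-0.03,0,3.2,0,0,0],[-0.03,0,3.2,0,0,0],[-0.03,0,3.2,0,0,0],[-0.03,0,3.2,0,0,0],[-0.03,0,3.2,0,0,0],[-0.03,0,3.2,0,0,0]]]'; python3 w.py
python3 - <<'E'
from rig import ctrl
import cv2
c=ctrl.capture("scene")
cv2.imwrite("pics/s3.png",cv2.resize(cv2.cvtColor(c["image"],cv2.COLOR_RGB2BGR)[150:300,220:370],None,fx=4,fy=4,interpolation=cv2.INTER_CUBIC))
E
```

```text
time_s: 11.95
eef_pos: [456.6, -86.1, 289.8]
ee_rot: [-0.0, 0.977, 0.213, -0.0]
force: [0.2, 0.3, -2.4]
grip_width: 0.171
grip_force: 78.8
M [-0.03 -0.   -0.02] F [ 0.2  0.3 -2.4] yaw 24.62 [456.6 -86.1 289.8] w 0.171 q6 0.7
```

View pics/s3.png

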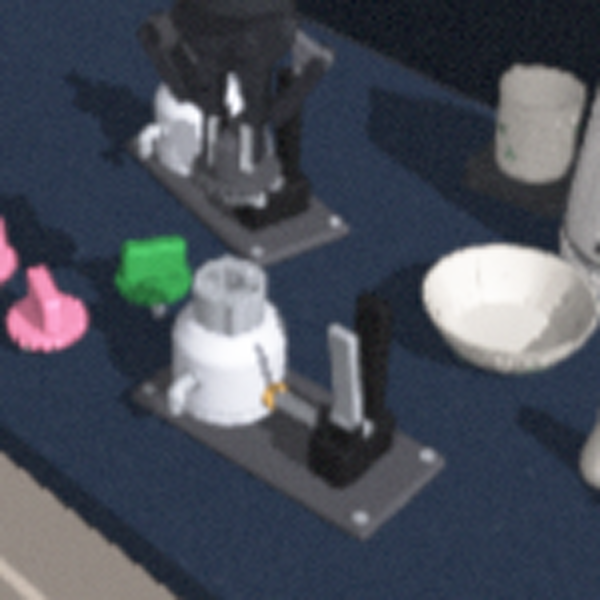

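The cap is in the gripper at about (235,165), well above the open neck at (232,285), and the trigger at (345,375) is out. I'm handing it in.

```bash
python3 -c "
from rig import ctrl
print(ctrl.finish_job())"
```

```text
the job is handed in; nothing more can be done
None
```

I vented the front dispenser (its trigger sprang back out), unscrewed its left-handed cap clockwise, and handed in with the cap held still about 85 mm above the neck; no verdict was returned.

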